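Find the loose swing bolt on a welded tank and hold its port cover open

TASK

Press the raised hold-down bar down across the tank until its nose snaps under the spring catch and the bar lies shut. Then tap the three covers' swing bolts gently to find the one that has worked loose, push it outwards clear of its cover, lift that cover at least half-way to upright and finish while holding it up there with the fingers, as it falls shut by itself and the welder wants to see the seat. Leave the tools and parts lying around undisturbed.

Things in the scene. Friction and masses are not known exactly. Their poses are not given: they have to be found in the camera images.
- tank: Fixed steel tank, 140 mm diameter, 470 mm long, in V saddles on a 230 x 420 x 12 mm base plate. Origin: centre of the plate's underside, on the table. x: across the tank, away from the robot (within 0.3 rad of world x); y: along the tank, to the robot's left; z up. Crown at z = 160 mm. Three ports on it at x = 0, y = -70, 45 and 160 mm; hold-down bar across it at y = -165 mm.
- hold_down (a joint): Angle of the hold-down bar: 0 = shut (level); grows as its robot-side end rises; 0.25 to 0.6 at the start. Stiff hinge: stays where it is left. From 0.12 to 0.06 its nose must be pressed past a spring ball in the robot-side post, which takes about 8 to 12 N at hold_down_press; below 0.05 it is past the ball and goes down to its stop at 0.
- hold_down_hinge (a point): Hinge axis of the hold-down bar (along tank y), at tank x = 90, y = -165, z = 175 mm. Steel bar 14 mm thick (7 mm above and below the axis), 30 mm wide; its nose ends 168 mm from the hinge. The catch post on the robot's side (tank x = -110 to -88 mm) rises to z = 204 mm, the hinge post to 188 mm.
- hold_down_press (a point): Point on the top face of the hold-down bar, mid-width, 110 mm from the hinge towards the nose: a good place to press down. With the bar shut it is at tank x = -20, y = -165, z = 182 mm.
- port_a: One of three fixed port necks, alike; letters tell neither order nor which is loose. Origin on the crown, at the neck's axis; x from the cover's hinge (axis along y at x = -50, z = 35 mm, robot's side) to the swing bolt (pin at x = 58, z = 0); y along the tank; z up. Neck 66 mm wide. Cover: steel disc 84 mm wide, top at z = 43 mm (boss 44), forked lugs out to x = 67 mm beside the bolt.
- nut_a (a point): Centre of the hex nut (25 mm over corners, 14 mm tall) on port_a's swing bolt, sitting on the forked lugs; upright it is at port x = 58, z = 50 mm. The 9 mm bolt end reaches z = 66 mm. Between nut and handle bar the cover is clear for 49 mm (port x = -3 to 46 mm): closed fingers fit in, just above the cover, to tap the nut outwards (+x).
- bolt_a (a joint): Angle of port_a's swing bolt about its pin (along port y): 0 = upright in the fork; grows outwards (to port +x). A tight bolt does not move (under 0.01). The loose one swings outwards under less than 1 N and beyond about 0.5 falls on by itself to its stop at 1.4. In the fork its nut keeps the cover down; beyond 0.6 it is clear.
- handle_a (a point): Middle of the D handle's round bar on port_a's cover: bar 10 mm thick, along port y, legs 60 mm apart. Shut it is at port x = -8, z = 75 mm: 32 mm above the cover's top, and 42 mm along +x and 40 mm up from the cover's hinge axis. Pinch it from above with the fingers closing along port x; the bar turns between the fingers as the cover opens.
- cover_a (a joint): Angle of port_a's cover about its hinge: 0 = shut; grows as the bolt's side is lifted and the cover leans back towards the robot; 1.57 would be upright, its stop is at 1.3. It weighs 0.3 to 0.6 kg and falls shut from any angle when let go. A cover whose bolt stands in the fork cannot be lifted.
- port_b: As port_a.
- nut_b (a point): As nut_a, on port_b.
- bolt_b (a joint): As bolt_a, on port_b.
- handle_b (a point): As handle_a, on port_b.
- cover_b (a joint): As cover_a, on port_b.
- port_c: As port_a.
- nut_c (a point): As nut_a, on port_c.
- bolt_c (a joint): As bolt_a, on port_c.
- handle_c (a point): As handle_a, on port_c.
- cover_c (a joint): As cover_a, on port_c.
- screwdriver: Bystander: screwdriver lying loose on the table. Origin: centre of its underside.
- wrench: Bystander: open-ended wrench lying loose on the table. Origin: centre of its underside.
- tub: Bystander: empty white plastic tub, 110 mm in diameter, 60 mm tall, loose on the table. Origin: centre of its underside.
- gasket: Bystander: black rubber gasket ring, 68 mm in diameter, 5 mm thick, lying loose on the table. Origin: centre of its underside.

How it is judged (in metres and radians):
On the way, in this order (a step that is already met when the one before it is completed fails the run):
1. the hold-down bar is snapped shut under its catch (value of joint hold_down below 0.035 rad), for 0.2 s.
2. the loose swing bolt is found and swung clear, its cover still shut (value of joint hold_down below 0.035 rad and ((value of joint bolt_a above 0.6 rad and value of joint cover_a below 0.1 rad) or (value of joint bolt_b above 0.6 rad and value of joint cover_b below 0.1 rad) or (value of joint bolt_c above 0.6 rad and value of joint cover_c below 0.1 rad))), for 0.2 s.
At the end, for the whole second after the job is handed in: The fingers still hold the loose port's cover, still, at 0.75 rad (43 degrees) open or more; its swing bolt is swung clear (over 0.6 rad) and the hold-down bar is shut (under 0.035 rad) (value of joint hold_down below 0.035 rad and ((value of joint cover_a above 0.75 rad and velocity of joint cover_a between -0.15 and 0.15 rad/s and contact force between the fingers and cover_a above 0.5 N and value of joint bolt_a above 0.6 rad) or (value of joint cover_b above 0.75 rad and velocity of joint cover_b between -0.15 and 0.15 rad/s and contact force between the fingers and cover_b above 0.5 N and value of joint bolt_b above 0.6 rad) or (value of joint cover_c above 0.75 rad and velocity of joint cover_c between -0.15 and 0.15 rad/s and contact force between the fingers and cover_c above 0.5 N and value of joint bolt_c above 0.6 rad))); the arm keeps its last pose, push and grip.
It fails at once if a swing bolt is struck or squeezed with more than 60 N (contact force between the arm and bolt_a above 60 N or contact force between the arm and bolt_b above 60 N or contact force between the arm and bolt_c above 60 N).
It fails at once if a bystander is shifted by more than 15 mm (distance of any of screwdriver, wrench, tub, gasket from where it was at the start of the episode above 0.015 m).
It also fails if it takes over 54 s, if anything falls off the work surface, if the arm or the gripper's body presses on something with over 40 N, if the wrist force passes 120 N, or if a joint passes its speed limit or range.

ROBOT

A 6-joint arm with a two-finger parallel gripper is mounted at the origin on the work surface. World frame = base frame: x ahead of the robot, y to its left, z up, the work surface at z = 0. Lengths are in mm, angles in rad, forces in N, time in s.
With the tool pointing down it reaches from about 325 to 900 mm from the base axis. Payload 3.5 kg.
Tool frame: the origin (TCP) lies at the very end of the fingers, on their centre line; the grasp point (between the pads) lies 19 mm behind it; z points along the fingers, y is the line along which they close (so a half turn about z gives the same grasp; the last joint's range is limited). The gripper opens to 85 mm and grips with 20 to 120 N. Pads are 22 mm wide; open, the fingers measure 114 mm over their backs; the gripper's body (76 mm by 85 mm) begins 54 mm behind the grasp point. The pads swing forward as they close: fully open they stand 13 mm farther back than shut.
Start: joints at [1.211, 0.276, -0.026, 1.268, 0, 1.467], TCP at [158.748, 604.5, 231.313] pointing down, gripper open.
Joint ranges: [-3.12, 3.12], [-0.85, 1.88], [-1.08, 1.24], [-1.95, 2.15], [-1.57, 1.53], [-3.14, 3.14]. Speed limits (rad/s): [2.57, 2.57, 3.14, 3.14, 3.14, 3.14].

INTERFACE

Orientations are given as [roll, pitch, yaw] about the fixed x, y, z axes, in that order (R = Rz(yaw) Ry(pitch) Rx(roll)).
In Python, from cell import robot, cams gives the robot as it stands. Calls block until the motion is done:
- robot.move_ptp(position, orientation): joint-space move of the TCP to a pose.
- robot.line_to(position, feed=150, rot=None): straight line of the TCP; rot=None keeps the orientation; feed is the mean speed in mm/s.
- robot.set_joints(angles): joint-space move.
- robot.open_jaws() and robot.grab(grasp_force=None): open the fingers fully, or close them until they stop; grasp_force is the grip in N (None keeps the last).
- robot.wait(seconds).
- robot.ik(position, orientation): joint angles nearest the present ones, or None.
- cams.snapshot(name): name is "scene" or "top"; returns a dict with "img" (420x560x3 uint8, red, green, blue), "intrinsics" (3x3 intrinsics, pixels), "T" (4x4, takes a point from camera to world coordinates). Camera axes: x right, y down, z forward; pixel columns grow to the right and rows downward; lengths in mm; the calibration is good to about 2 mm. A picture is of the moment at which its call begins. There is no depth.
A pose or a line that the arm cannot do raises robot.IKError and nothing moves.
- robot.close_job(): hands the job in; it is judged then, once.
Readings, each from a call of its own:
- robot.get_time(): time.
- robot.get_qpos(): joint angles.
- robot.get_joint_velocities(): joint speeds.
- robot.get_effort(): joint torques, N m.
- robot.get_position(): TCP position.
- robot.get_tool_rot(): TCP orientation.
- robot.get_force(): force on the tool from outside, world axes, zero at the start.
- robot.get_ft_torque(): the same for the moment, N m.
- robot.get_gripper_width(): finger opening in mm.
- robot.get_finger_force(): force on a finger pad.
Only numpy, scipy, OpenCV 4.12 (cv2) and the standard library are available. Lean on these libraries where they do the work, as an engineer would, in place of code of your own. Each camera call takes 0.05 s, during which the arm holds its last target. There are 200 camera calls.

## Working session

There is one attempt and no reset: what is moved stays moved. The work goes in short steps, each a Python script; the robot and the scene stay as the last script left them, time stands still between calls to the robot, and variables do not carry over. Pictures are saved under pics/ and viewed, at most 10 in all, crops included, and the job is handed in when it is done.

```bash
ls; mkdir -p pics; python3 - <<'E'
from cell import robot, cams
import cv2, numpy as np
np.set_printoptions(precision=2,suppress=True)
for n in ("scene","top"):
    s=cams.snapshot(n); cv2.imwrite(f"pics/{n}0.png",s["img"][:,:,::-1]); print(n,s["intrinsics"],s["T"])
    np.savez(f"{n}0.npz",**s)
print(robot.get_time(),robot.get_tool_rot(),robot.get_force())
E
```

```text
pics
scene [[461.19   0.   287.34]
 [  0.   461.19 212.96]
 [  0.     0.     1.  ]] [[   0.81    0.33   -0.48 1128.22]
 [   0.58   -0.44    0.69 -909.45]
 [   0.02   -0.84   -0.55  883.95]
 [   0.      0.      0.      1.  ]]
top [[422.63   0.   276.35]
 [  0.   422.63 201.74]
 [  0.     0.     1.  ]] [[   0.01   -0.99    0.13  408.58]
 [  -1.     -0.01    0.    -28.84]
 [  -0.     -0.13   -0.99 1142.39]
 [   0.      0.      0.      1.  ]]
0.1 [-3.14 -0.    2.88] [-0.27 -0.8   0.1 ]
```

View pics/scene0.png

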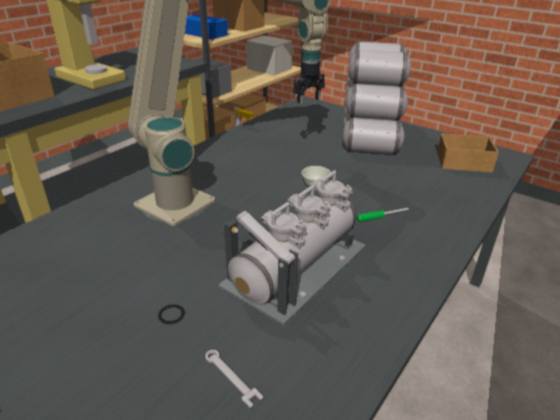

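View pics/top0.png

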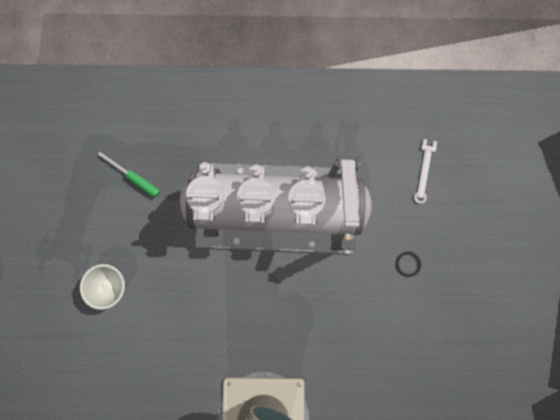

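The top view shows the tank at columns 180-370 and rows 160-255. The nuts are near (206,169), (257,170) and (309,173), and the bar is at (348,195). The tub (102,287), screwdriver, wrench and gasket are all well away from the tank. I'll zoom in to measure.

```bash
python3 - <<'E'
import cv2
a=cv2.imread("pics/top0.png")[150:265,175:375]; cv2.imwrite("pics/topz.png",cv2.resize(a,None,fx=4,fy=4,interpolation=cv2.INTER_CUBIC))
a=cv2.imread("pics/scene0.png")[165:315,215:375]; cv2.imwrite("pics/scenez.png",cv2.resize(a,None,fx=4,fy=4,interpolation=cv2.INTER_CUBIC))
E
```

```text
(no output)
```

View pics/topz.png

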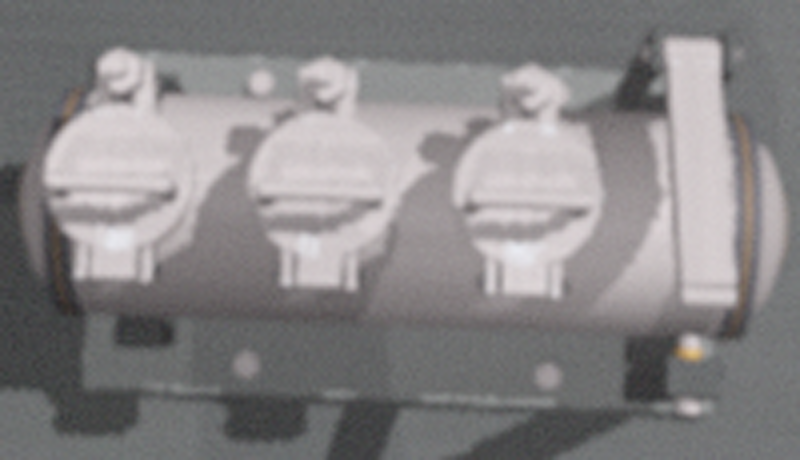

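View pics/scenez.png

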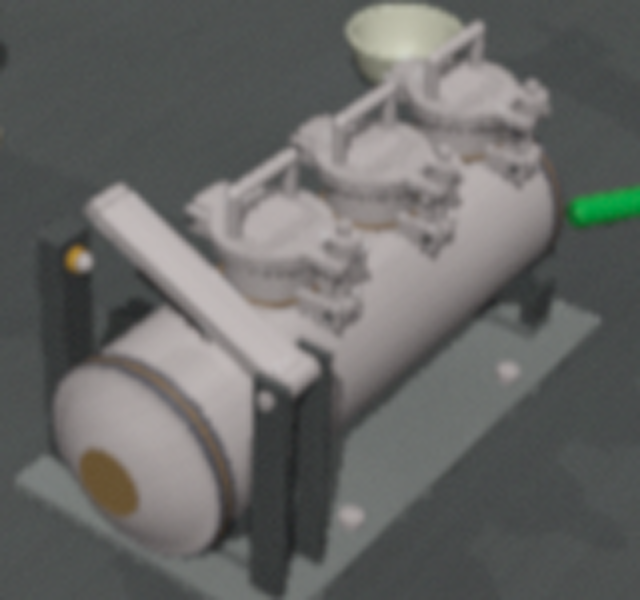

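The zooms give the handle bars, cover discs and bar nose clearly. I'll fit the tank's pose and the bar angle to these points in both views.

```bash
cat > fit.py <<'E'
import numpy as np
from scipy.optimize import least_squares
np.set_printoptions(precision=2,suppress=True)
P={n:np.load(f"{n}0.npz") for n in("top","scene")}
def proj(n,p):
    T=P[n]["T"];c=(np.asarray(p)-T[:3,3])@T[:3,:3];q=P[n]["intrinsics"]@c;return q[:2]/q[2]
def world(v,p):
    c,s=np.cos(v[2]),np.sin(v[2]);return np.array([v[0]+c*p[0]-s*p[1],v[1]+s*p[0]+c*p[1],p[2]])
def nose(a,o=0): return (90-168*np.cos(a)+7*np.sin(a),-165+o,175+168*np.sin(a)+7*np.cos(a))
t=lambda x,y:np.array([175+(x+.5)/4-.5,150+(y+.5)/4-.5]); s=lambda x,y:np.array([215+(x+.5)/4-.5,165+(y+.5)/4-.5])
F=[("top",(-8,160,235),t(111,184)),("top",(-8,45,235),t(317,190)),("top",(-8,-70,235),t(528,202)),
("top",(0,160,203),t(113,175)),("top",(0,45,203),t(320,183)),("top",(0,-70,203),t(529,191)),
("scene",(-8,-70,238),s(265,176)),("scene",(-8,45,238),s(366,114)),("scene",(-8,160,238),s(448,50)),
("top","n",t(711,288)),("scene","n",s(107,195))]
def res(v): return np.concatenate([proj(n,world(v,nose(v[3]) if p=="n" else p))-m for n,p,m in F])
if __name__=="__main__":
    r=least_squares(res,[470,0,0,.4],loss="soft_l1");print(r.x,"\n",r.fun.reshape(-1,2))
    for nm,p in [("hinge",(90,-165,182)),("nut",(58,-70,226)),("nut",(58,45,226)),("nut",(58,160,226))]:
        q=proj("top",world(r.x,p)); print(nm,4*(q-[175,150]), 4*(proj("scene",world(r.x,p))-[215,165]))
    np.save("pose.npy",r.x)
E
python3 fit.py
```

```text
[546.8  -24.28  -0.01   0.43] 
 [[-1.02  0.01]
 [ 0.45 -0.28]
 [ 0.71 -2.07]
 [ 1.15  0.82]
 [ 0.54 -0.02]
 [-0.52 -0.85]
 [-0.06 -0.91]
 [-0.32 -3.11]
 [ 1.28 -2.77]
 [ 0.12  0.73]
 [-0.08 -0.79]]
hinge [688.59  41.69] [297.34 369.87]
nut [529.77  76.25] [346.19 221.48]
nut [321.72  71.55] [443.01 146.04]
nut [113.83  66.84] [528.4   79.51]
```

```bash
sed -i 's/,loss="soft_l1"//; s/^("top","n"/("top",(58,160,226),t(120,56)),("top",(58,45,226),t(324,64)),("top",(58,-70,226),t(534,73)),("top",(90,-165,182),t(692,44)),("scene",(90,-165,182),s(297,380)),\n&/' fit.py; python3 fit.py
python3 - <<'E'
from fit import *
import cv2
v=np.load("pose.npy")
for n,(x0,y0,x1,y1) in {"top":(175,150,375,265),"scene":(215,165,375,315)}.items():
    im=cv2.resize(P[n]["img"][y0:y1,x0:x1,::-1],None,fx=4,fy=4,interpolation=cv2.INTER_CUBIC)
    def d(p,c):
        q=(4*(proj(n,world(v,p))-[x0,y0])).astype(int); cv2.circle(im,tuple(map(int,q)),3,c,-1)
    for y in(-70,45,160):
        for o in(-30,0,30): d((-8,y+o,235),(0,0,255))
        d((58,y,226),(255,0,0)); d((0,y-42,203),(0,255,0)); d((0,y+42,203),(0,255,0)); d((-42,y,203),(0,255,0))
    for x in(-115,115):
        for y in(-210,210): d((x,y,12),(0,255,255))
    for o in(-15,15): d(nose(v[3],o),(255,0,255)); d((90,-165+o,182),(255,0,255)); 
    for o in(-11,11): d((-88,-165+o,204),(255,255,0)); d((-110,-165+o,204),(255,255,0))
    cv2.imwrite(f"pics/ov_{n}.png",im)
E
python3 -c "
import cv2,numpy as np
a=cv2.imread('pics/ov_top.png');b=cv2.imread('pics/ov_scene.png')
b=b[:,:,:];h=600
a=cv2.resize(a,(480,276));b=cv2.resize(b,(320,300))
c=np.zeros((600,800,3),np.uint8);c[:276,:480]=a
b=cv2.imread('pics/ov_scene.png')[:320*1];cv2.imwrite('pics/x.png',c)"
```

```text
[547.94 -25.08  -0.02   0.43] 
 [[-0.63 -1.07]
 [ 0.81 -0.96]
 [ 1.05 -2.34]
 [ 1.55 -0.23]
 [ 0.92 -0.67]
 [-0.17 -1.11]
 [-0.04 -0.71]
 [-0.02 -2.83]
 [ 1.84 -2.43]
 [-0.56  2.04]
 [ 0.39  1.61]
 [-0.12  0.93]
 [ 0.16 -0.14]
 [ 0.06 -1.87]
 [ 0.29  0.75]
 [-0.18 -0.79]]
hinge [691.14  41.96] [295.73 371.01]
nut [532.02  75.22] [345.87 222.68]
nut [324.04  68.94] [443.91 147.53]
nut [116.27  62.67] [530.42  81.22]
```

View pics/ov_scene.png

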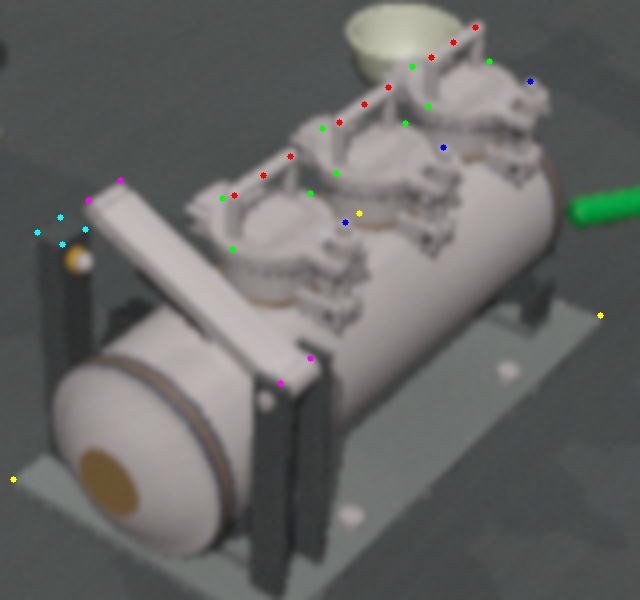

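View pics/ov_top.png

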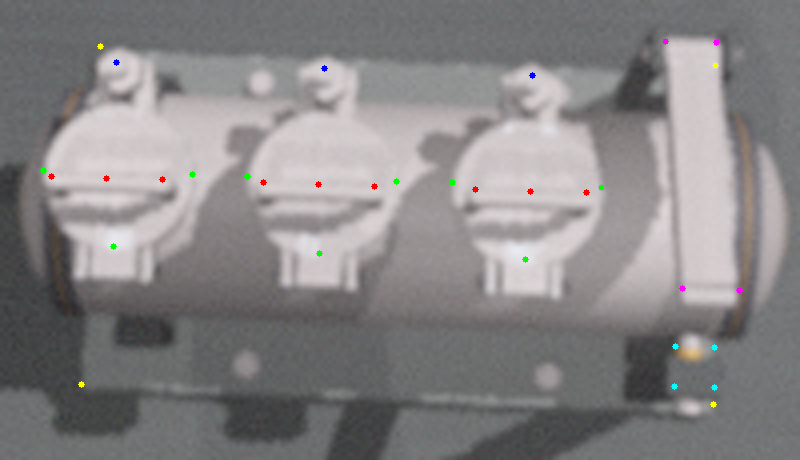

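Pose fits to about 3 mm. Now I'll press the bar, logging force.

```bash
cat > h.py <<'E'
from cell import robot, cams
import numpy as np
np.set_printoptions(precision=2,suppress=True)
v=np.load("pose.npy")
ROT=[np.pi,0,v[2]+np.pi/2]
def W(x,y,z):
    c,s=np.cos(v[2]),np.sin(v[2]);return [v[0]+c*x-s*y,v[1]+s*x+c*y,z]
def f(): return np.array(robot.get_force())
def st(t=""): print(t,round(robot.get_time(),2),np.array(robot.get_position()),f(),round(robot.get_gripper_width(),1))
E
python3 - <<'E'
from h import *
a=v[3]
print(robot.ik(W(-10,-165,330),ROT), robot.ik(W(58,160,330),ROT))
robot.grab(20)
p=robot.get_position(); robot.line_to([p[0],p[1],330],feed=250)
robot.move_ptp(W(-8,-165,300),ROT); st("above")
f0=f()
robot.line_to(W(-8,-165,240),feed=200); st()
for z in range(232,177,-4):
    s=np.clip((z-182)/110,0,1); 
    robot.line_to(W(90-110*np.cos(np.arcsin(s)),-165,z),feed=80)
    d=f()-f0; print(z,d,round(robot.get_position()[2],1))
    if d[2]>35: break
st()
s=cams.snapshot("scene"); import cv2; cv2.imwrite("pics/s1.png",cv2.resize(s["img"][165:315,215:375,::-1],None,fx=3,fy=3))
E
```

```text
[-0.45  0.14  0.01  1.44  0.    1.13] [0.11 0.24 0.13 1.46 0.   1.7 ]
above 4.49 [ 537.43 -189.27  300.05] [-0.13 -0.26 -0.89] 0.2
 4.94 [ 536.95 -189.44  239.8 ] [-1.05  0.19  0.64] -0.1
232 [0.88 0.96 1.48] 232.7
228 [ 0.33 -0.61  0.58] 228.2
224 [0.05 0.03 0.47] 223.7
220 [ 0.1  -0.24  0.65] 219.5
216 [ 0.35 -0.17  0.93] 215.5
212 [-0.06 -0.2   0.32] 211.6
208 [-0.17  0.97  1.  ] 207.6
204 [-0.08  0.07  1.21] 203.6
200 [0.35 0.66 0.88] 199.6
196 [0.99 0.1  0.58] 195.6
192 [0.94 0.44 2.55] 192.3
188 [0.21 0.86 0.26] 187.6
184 [-0.55  0.18  1.  ] 183.3
180 [-3.02  2.58 10.25] 181.9
 8.44 [ 525.67 -189.93  181.94] [-3.15  2.32  9.36] -0.4
```

The bar hit its stop at z = 181.9, so it is shut. Tapping next.

```bash
python3 - <<'E'
from h import *
p=robot.get_position()
robot.line_to([p[0],p[1],285],feed=250)
for y in(-70,45,160):
    robot.line_to(W(21,y,285),feed=250); f0=f()
    robot.line_to(W(21,y,209),feed=200); print(y,"down",f()-f0)
    robot.wait(0.1); f0=f(); hit=None; loose=True
    robot.line_to(W(24,y,209),feed=60)
    for x in np.arange(25,52,1.0):
        robot.line_to(W(x,y,209),feed=40)
        d=f()-f0
        if -d[0]>4: loose=False; break
    print(y,"x",x,d,"t",robot.get_time())
    if loose:
        robot.line_to(W(74,y,209),feed=60); st("pushed"); break
    robot.line_to(W(21,y,209),feed=150); robot.line_to(W(21,y,285),feed=250)
E
```

```text
-70 down [1.04 0.7  0.7 ]
-70 x 51.0 [0.81 0.1  0.72] t 17.2583
pushed 17.79 [620.99 -96.29 208.75] [ 0.27 -0.49  0.62] -0.4
```

```bash
python3 - <<'E'
from h import *
import cv2
p=robot.get_position()
robot.line_to([p[0],p[1],300],feed=250); robot.line_to(W(-8,-70,300),feed=250)
a=cams.snapshot("scene")["img"][165:315,215:375]; b=cams.snapshot("top")["img"][150:265,235:375]
cv2.imwrite("pics/s2.png",np.hstack([cv2.resize(a,(400,375),interpolation=2),cv2.resize(b,(400,375),interpolation=2)])[:,:,::-1]); st()
E
```

```text
18.88 [538.77 -94.9  298.98] [ 0.27 -0.26  0.96] 0.1
```

View pics/s2.png

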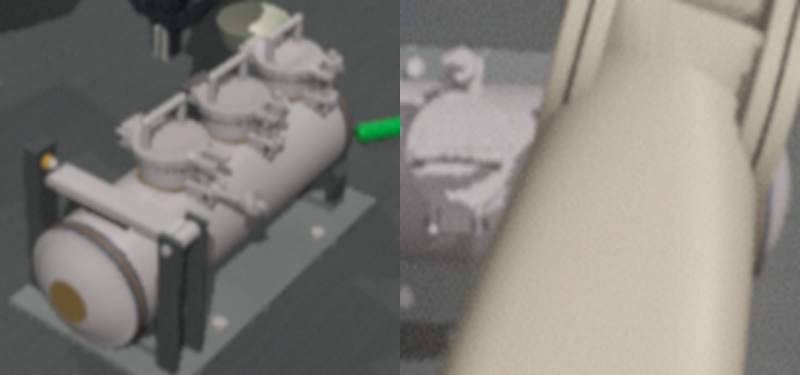

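The near bolt (scene half, about (245,205)) has fallen outwards. The bar lies level with the catch ball above its nose. Next I pinch the handle and lift.

```bash
python3 - <<'E'
from h import *
robot.open_jaws(); f0=f()
robot.line_to(W(-9,-70,217),feed=150); st("down")
robot.grab(40); robot.wait(0.2); st("grab"); print("finger",robot.get_finger_force(),f()-f0)
E
```

```text
down 20.37 [538.22 -95.07 217.63] [ 0.14  0.19 -0.03] 85.6
grab 21.26 [535.25 -94.89 217.15] [-7.    0.44  4.96] 8.1
finger 38.998759388923645 [-6.65  0.16  4.94]
```

```bash
python3 - <<'E'
from h import *
hx,hz=-12.5,217; r=np.hypot(42,40); t0=np.arctan2(40,42)
robot.line_to(W(hx,-70,hz),feed=50); print(f())
for a in np.arange(.1,1.01,.1):
    x=hx-42+r*np.cos(t0+a); z=hz-40+r*np.sin(t0+a)
    robot.line_to(W(x,-70,z),feed=40); 
    F=f(); print(round(a,1),F,np.array(robot.get_position())-W(x,-70,z),round(robot.get_gripper_width(),1))
    if abs(F).max()>45: break
robot.wait(.5); st()
import cv2
a=cams.snapshot("scene")["img"][125:315,215:375]
cv2.imwrite("pics/s3.png",cv2.resize(a,None,fx=3,fy=3,interpolation=2)[:,:,::-1])
E
```

```text
[ 2.52  0.33 -0.03]
0.1 [ 4.9   0.64 -4.28] [ 1.42 -0.01  0.14] 8.2
0.2 [ 6.25  0.36 -2.26] [1.76 0.03 0.34] 8.5
0.3 [ 5.41  0.52 -1.56] [2.16 0.04 0.61] 8.6
0.4 [ 5.87  1.55 -0.98] [2.6  0.07 0.94] 7.8
0.5 [ 7.8   1.16 -0.58] [3.06 0.13 1.33] 8.2
0.6 [5.82 2.7  2.89] [3.24 0.17 2.05] 8.5
0.7 [5.94 2.92 4.87] [3.58 0.21 2.6 ] 8.3
0.8 [5.77 3.17 7.39] [3.94 0.22 3.21] 8.3
0.9 [2.82 3.37 9.79] [3.23 0.25 3.56] 8.5
1.0 [ 3.04  3.52 10.05] [3.17 0.33 3.46] 8.3
 24.93 [484.5  -93.66 237.42] [4.09 4.28 9.83] 8.2
```

View pics/s3.png

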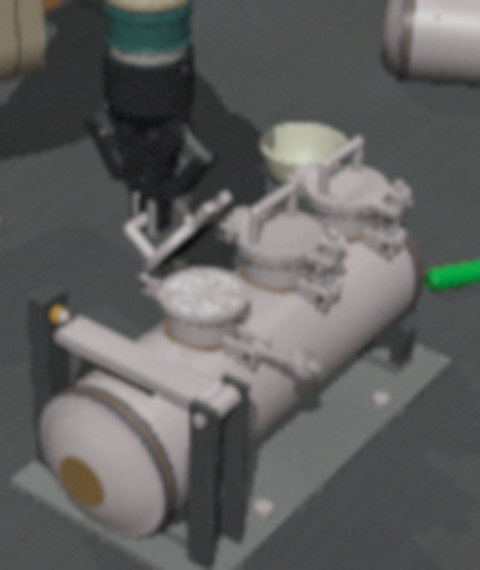

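The picture shows the cover tilted steeply back, held by its handle at about (160,230), with the bolt out and the bar shut. The arm's travel puts the cover at about 0.95 rad, so I'm handing in.

```bash
python3 -c "
from cell import robot
print(robot.get_time(),max(map(abs,robot.get_joint_velocities())),robot.get_finger_force());print(robot.close_job())"
```

```text
24.975 0.0015744774934277586 40.833383202552795
the job is handed in; nothing more can be done
None
```

I handed the job in at about 25 s: the hold-down bar is shut, the loose bolt (on the port at tank y = -70 mm, beside the bar) is swung out, and its cover is held in the fingers at about 0.95 rad; no verdict came back, and I only tapped that one bolt because it was the first tried and swung freely.

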